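# Open the repair clamp and hold the bunk-bed bracket level over it

## Task

Wind the handwheel of the blue clamp anticlockwise until its aluminium moving jaw touches the red end stop, and let go of the wheel. Then pick up the green bunk-bed bracket by its balance point and hold it still and level about 6 cm above the open jaws, its bar parallel to the jaw faces (either way round) and the middle of the bar over the middle of the gap. Finish while still holding it there, gripped at the balance point and touching nothing else; leave the mug, the tape and the screw tray where they are.

Things in the scene. Friction and masses are not known exactly. Their poses are not given: they have to be found in the camera images.
- clamp: Blue repair clamp fixed to the desk, base 90 x 200 x 16 mm. Origin: centre of its underside; x along the jaw faces, y the way the moving jaw opens, z up. Fixed jaw at y -93 to -75 mm; jaws 50 mm long (x), tops 50 mm above the desk. Red end stop at y -15 to -3, 42 mm high. Handwheel on top at the +y end. Stands left or right of the desk's middle, yaw varies.
- gap_middle (a point): Fixed point on the clamp: middle of the gap between the jaws when fully open (gap then 42 mm wide), at the height of the jaw tops, 50 mm above the desk; at (0, -54) mm in the clamp's frame. Its axes are the clamp's.
- wheel_axis (a point): Fixed point on the handwheel's vertical axis, at rim height, 52 mm above the desk; at (0, 60) mm in the clamp's frame.
- wheel (a joint): Angle of the dark handwheel, rad, growing anticlockwise seen from above; starts at 0 to 3.5, ends at 9.42 with the jaw on the red stop. It equals the handle's direction from the axis in the clamp's frame (0: its +x). Needs 0.06 to 0.1 N m, stays where left. Rim radius 42 mm; wheel and hub reach 57 mm above the desk.
- jaw (a joint): Opening slide of the aluminium moving jaw, m, geared to the wheel (3.82 mm per rad, 24 mm per turn): 0 nearly shut (6 mm gap), 0.036 touching the red stop.
- handle_mid (a point): Upright black handle of the wheel, which spins freely on its pin: diameter 14 mm, from 57 to 98 mm above the desk, standing 42 mm from the wheel axis. This point is on its axis, 81 mm above the desk.
- bracket: Loose green steel bracket, 0.4-0.65 kg: straight bar 164 mm long (x -82 to 82), 10 thick (y), 28 high, standing on edge; at +x a heavy upright tube sleeve, diameter 48, height 44, centre x = 104; at -x a flange 44 wide, 6 thick, 28 high. Origin: middle of the bar's length, on its underside; x to the sleeve, z up. It balances 52 mm from the origin towards the sleeve.
- balance (a point): The bracket's balance point (centre of mass along the bar): in the bar, 52 mm from the bar's middle towards the sleeve, 14 mm above its underside. There is 28 mm of bare bar between it and the sleeve.
- mug: Bystander: white mug, 76 mm wide, 85 mm high. Origin: centre of its underside.
- tape: Bystander: yellow roll, 90 mm across, 25 mm high, lying flat. Origin: centre of its underside.
- screw_tray: Bystander: orange tray 100 x 80 x 30 mm. Origin: centre of its underside.
Not all that is in view belongs to the job. Of the things that look like the bracket, take the one that is farthest to the robot's right at the start. There is more than one size of the clamp; the job needs the smaller.

How it is judged:
By the outcome, as a careful person would: the job done as asked, in the order asked, and still so for the second after the job is handed in, while the arm keeps its last pose, push and grip.
It also fails if it takes over 72 s, if anything falls off the work surface, if the arm or the gripper's body presses on something with over 40 N, if the wrist force passes 120 N, or if a joint passes its speed limit or range.

## Robot

A 7-joint arm with a two-finger parallel gripper is mounted at the origin on the work surface. World frame = base frame: x ahead of the robot, y to its left, z up, the work surface at z = 0. Lengths are in mm, angles in rad, forces in N, time in s.
With the tool pointing down it reaches from about 400 to 900 mm from the base axis. Payload 5.5 kg.
Tool frame: the origin (TCP) lies between the finger pads; the fingertips stand 25 mm ahead of it and the grasp point (between the pads) lies 6 mm ahead of it; x points along the fingers, z is the direction in which the jaws open and shut, and the axes are right-handed (so a half turn about x gives the same grasp; the last joint's range is limited). The gripper opens to 92 mm and grips with 3 to 60 N. Pads are 19 mm wide; open, the fingers measure 130 mm over their backs; the gripper's body (75 mm by 190 mm) begins 47 mm behind the grasp point.
Start: joints at [-1.028, 0.501, -0.427, 1.55, 0.221, 1.138, -0.21], TCP at [179.469, 624.732, 251.729] pointing down, gripper open.
Joint ranges: [-2.88, 2.88], [-0.31, 2.03], [-1.54, 1.56], [0.2, 2.42], [-1.41, 4.55], [0.19, 2.02], [-2.57, 2.57]. Speed limits (rad/s): [2.57, 2.57, 3.14, 3.14, 3.14, 3.14, 3.14].

## Interface

Orientations are given as a unit quaternion [w, x, y, z].
In Python, from cell import ctrl gives the robot as it stands.
- The arm moves only by the tool jog_arm, never from a script. Its argument "deltas" is a list of rows, each a list of 4 numbers: the shift along the tool's x, y, z in units of 25 mm (1.0 is 25 mm), then the turn about the tool's x in units of 6 degrees (1.0 is 6 degrees). A call has 1 to 5 rows; each row shifts and turns the commanded pose from where the row before left it, along the tool's axes as they then stand; what a row does not reach is not made up. A row lasts 1/12 s, in which the tool goes at most 41.7 mm and 7.16 degrees, less where a joint would pass 70% of its speed; a pose out of reach is approached as far as the arm can. A call is refused whole if a number of a shift passes 1 or a number of a turn 1, either way. A call with a gripper value outside its range is refused whole. "jaw" is the finger opening in mm, from 0 to 91.8, set as the call begins (left out, the last holds). The fingers move at their own pace and stop on an object; the grip force is fixed at half the most. Time passes only in rows, so rows that do not move let the fingers close. It gives the time, the measured TCP pose, the force and the opening at its end, in the units of the state.
- ctrl.state(): the state, without advancing time (a new reading comes with each control period).
- ctrl.get_image(name): name is "scene" or "top" or "wrist"; returns (picture, depth): 420x560x3 uint8, red, green, blue; 420x560 float32, mm along the optical axis (not along the pixel's ray), 0 where there is no reading.
- ctrl.camera_info(name): a dict with "camera_matrix" (3x3 intrinsics, pixels), "position" and "rotation" of the camera in the world; the wrist camera has in their place "tool_from_camera" (4x4, takes a point from camera to tool coordinates, whose origin is the TCP and whose axes are the tool frame's). Camera axes: x right, y down, z forward; pixel columns grow to the right and rows downward; lengths in mm; the calibration is good to about 2 mm. A picture is of the moment at which its call begins: read the wrist's pose just before it. camera_info takes no time and is no camera call.
- ctrl.hand_in(): hands the job in, once; it reports no verdict.
Trained networks look in the newest picture that a camera, given by its name, has taken for a name from the list of things; names that differ only in an ending like _2 or _b are one class to them, and where a whole thing is asked for, a point or a joint stands for the part that bears it (a point fixed in the world has none). Each returns a list of dicts, best first, with "conf" (0 to 1); they miss things now and then, are a little off and sometimes report something else, mostly with a low value. They report only what shows in the picture. A call takes as long as a camera call. They do not tell look-alikes from the thing itself.
- ctrl.find_in(camera, target): "uv" ([column, row] in pixels, amid what is visible of it).
- ctrl.regions_of(camera, target): "region" (420x560 bool, what is visible of it) and "uv" ([column, row] in pixels, amid what is visible of it).
The state is a dict: "clock": time; "q": joint angles; "qvel": joint speeds; "joint_efforts": joint torques, N m; "eef_pos": TCP position; "tcp_rot": TCP orientation; "force": force on the tool from outside, world axes, zero at the start; "torque": the same for the moment, N m; "width": opening from 0.0 (shut) to 1.0 (fully open).
Only numpy, scipy, OpenCV 4.12 (cv2) and the standard library are available. Lean on these libraries where they do the work, as an engineer would, in place of code of your own. Each camera call takes 0.05 s, during which the arm holds its last target. There are 200 camera calls.

## Working session

There is one attempt and no reset: what is moved stays moved. The work goes in short steps, Python scripts to look and compute and a tool call to move; the robot and the scene stay as the last step left them, time stands still between calls to the robot, and variables do not carry over. Pictures are saved under pics/ and viewed, about 8 in all and at most 12, crops included, and the job is handed in when it is done.

Besides the shell and the picture viewer there is one more tool, called after "Emit:" as a command line: name --pt "numbers of a row" for each row, then --argument value for the rest. jog_arm: Moves the arm, as the interface text tells. Its arguments: {"type":"object","properties":{"deltas":{"type":"array","items":{"type":"array","items":{"type":"number"}}},"jaw":{"type":"number"}},"required":["deltas"]}

```bash
ls; mkdir -p pics
cat > h.py <<'E'
import numpy as np, cv2
from scipy.spatial.transform import Rotation as R
from cell import ctrl
def pose():
    s=ctrl.state(); q=s['tcp_rot']; return np.array(s['eef_pos']), R.from_quat([q[1],q[2],q[3],q[0]]).as_matrix(), s
def cam(name):
    i=ctrl.camera_info(name); K=np.array(i['camera_matrix'])
    if 'position' in i: 
        Rm=np.array(i['rotation']); 
        return K,Rm,np.array(i['position'])
    T=np.array(i['tool_from_camera']); p,Rt,_=pose()
    return K,Rt@T[:3,:3],Rt@T[:3,3]+p
def shot(name):
    c=cam(name); im,d=ctrl.get_image(name); return im,d,c
def cloud(d,c):
    K,Rm,t=c; v,u=np.mgrid[:d.shape[0],:d.shape[1]]
    P=np.stack([(u-K[0,2])/K[0,0]*d,(v-K[1,2])/K[1,1]*d,d],-1)
    return P@Rm.T+t
def proj(P,c):
    K,Rm,t=c; q=(np.atleast_2d(P)-t)@Rm; q=q@K.T; return q[:,:2]/q[:,2:]
def save(n,im): cv2.imwrite('pics/'+n,cv2.cvtColor(np.ascontiguousarray(im),cv2.COLOR_RGB2BGR))
E
python3 - <<'E'
from h import *
p,Rt,s=pose(); print(p,Rt.round(3),s['clock'],s['width'])
print(ctrl.camera_info('top')['rotation'],ctrl.camera_info('top')['position'],ctrl.camera_info('scene')['position'])
for n in ['top','scene']:
    im,d,c=shot(n); P=cloud(d,c); save(n+'0.png',im)
    np.savez(n+'0.npz',im=im,d=d,P=P)
    for t in ['clamp','bracket','handle_mid','wheel'] + (['mug','tape','screw_tray'] if n=='top' else []):
        for r in ctrl.regions_of(n,t):
            m=r['region']&(d>0); print(n,t,round(r['conf'],2),np.round(r['uv']),m.sum(),np.median(P[m],0).round(), P[m].max(0).round())
E
```

```text
pics
[179.38484368 624.07024162 250.67937949] [[-0.001 -0.961  0.276]
 [-0.002  0.276  0.961]
 [-1.     0.    -0.002]] 0.0 0.9981541591498421
[-0.03644238  0.70829757 -0.70429462  0.03091253] [ 383.8231113   -18.57369038 1226.39132352] [1369.40692718  446.41069837 1207.29309963]Traceback (most recent call last):
  File "<stdin>", line 5, in <module>
  File "h.py", line 18, in cloud
    return P@Rm.T+t
           ~^~~~~
ValueError: matmul: Input operand 1 has a mismatch in its core dimension 0, with gufunc signature (n?,k),(k,m?)->(n?,m?) (size 4 is different from 3)
```

```bash
sed -i "s/Rm=np.array(i\['rotation'\]); /q=i['rotation']; Rm=R.from_quat([q[1],q[2],q[3],q[0]]).as_matrix()/" h.py
python3 - <<'E'
from h import *
for n in ['top','scene']:
    im,d,c=shot(n); P=cloud(d,c); save(n+'0.png',im)
    np.savez(n+'0.npz',im=im,d=d,P=P)
    for t in ['clamp','bracket','handle_mid'] + (['wheel','mug','tape','screw_tray'] if n=='top' else []):
        for r in ctrl.regions_of(n,t):
            m=r['region']&(d>0); print(n,t,round(r['conf'],2),np.round(r['uv']),m.sum(),np.median(P[m],0).round(), P[m].max(0).round())
E
```

```text
top clamp 0.76 [344. 212.] 2407 [ 506. -176.   36.] [569. -76. 102.]
top clamp 0.59 [400. 334.] 5145 [ 180. -306.   53.] [ 289. -160.  140.]
top clamp 0.19 [197. 183.] 609 [579. 236.  27.] [649. 289.  49.]
top bracket 0.71 [155. 277.] 749 [325. 347.  26.] [414. 388.  49.]
top bracket 0.69 [199. 175.] 456 [594. 239.  29.] [640. 281.  49.]
top handle_mid 0.46 [383. 302.] 87 [ 265. -253.  129.] [ 274. -247.  140.]
top wheel 0.74 [328. 205.] 471 [ 515. -116.   55.] [563. -76. 102.]
top mug 0.85 [291. 111.] 915 [780. -23.  35.] [834.  16.  90.]
top tape 0.7 [108. 178.] 667 [584. 506.  23.] [629. 562.  32.]
top screw_tray 0.91 [454. 182.] 1258 [ 594. -472.    5.] [ 649. -419.   35.]
scene clamp 0.58 [226. 204.] 1929 [ 521. -161.   33.] [574. -73. 100.]
scene clamp 0.17 [350. 276.] 765 [600. 240.  26.] [646. 283.  49.]
scene bracket 0.97 [347. 281.] 669 [602. 243.  27.] [646. 283.  49.]
scene bracket 0.91 [409. 227.] 653 [373. 345.  27.] [418. 391.  51.]
scene handle_mid 0.53 [248. 194.] 59 [493. -94.  80.] [500. -88. 100.]
scene handle_mid 0.43 [443. 322.] 846 [593. 511.  23.] [635. 557.  33.]
scene handle_mid 0.41 [224. 203.] 2067 [ 521. -161.   29.] [574. -73. 100.]
scene handle_mid 0.4 [237. 126.] 96 [ 270. -254.  115.] [ 279. -246.  139.]
```

View pics/top0.png

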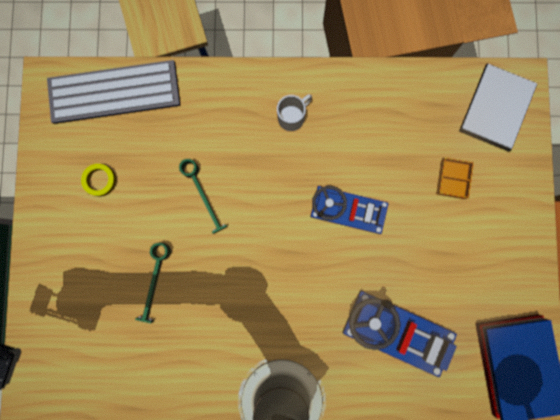

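View pics/scene0.png

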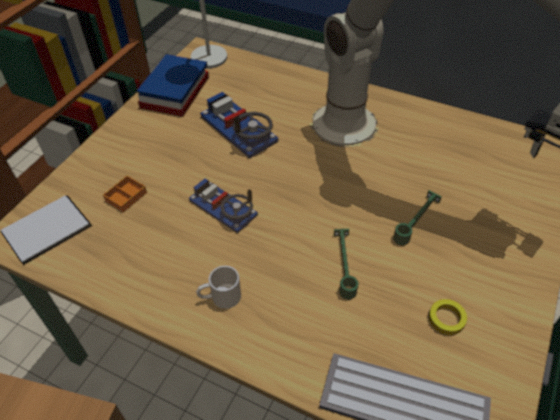

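Candidates: clamps at top (344,212), small, and (400,334), large, so I take the small one. Brackets at (203,195), world y≈240, and (153,282), y≈347; the robot's right is the smaller y, so I take (203,195).

```bash
cat > fit.py <<'E'
from h import *
from scipy.optimize import least_squares
z={n:np.load(n+'0.npz') for n in ['top','scene']}
for n in z:
    im,d,P=z[n]['im'],z[n]['d'],z[n]['P']; hsv=cv2.cvtColor(im,cv2.COLOR_RGB2HSV).astype(int)
    H,S,V=hsv[...,0],hsv[...,1],hsv[...,2]
    box=lambda x0,x1,y0,y1:(P[...,0]>x0)&(P[...,0]<x1)&(P[...,1]>y0)&(P[...,1]<y1)&(d>0)
    B=box(440,590,-300,-50)
    m=B&(H>100)&(H<130)&(S>120)&(P[...,2]<28)&(P[...,2]>6)
    r=cv2.minAreaRect(P[m][:,:2].astype(np.float32)); print(n,'clamp',m.sum(),r)
    hd=B&(P[...,2]>75); print(' handle',hd.sum(),P[hd].mean(0).round(1),P[hd].min(0).round(),P[hd].max(0).round())
    red=B&((H<8)|(H>172))&(S>140)&(P[...,2]>35); print(' red',red.sum(),P[red].mean(0).round(1))
    jaw=B&(S<60)&(V>140)&(P[...,2]>42)&(P[...,2]<56); print(' jawtops',jaw.sum(),P[jaw].mean(0).round(1))
    g=box(440,690,150,310)&(P[...,2]>12)
    bar=g&(P[...,2]<32)&(P[...,2]>22); sl=g&(P[...,2]>38)
    print(' bar',cv2.minAreaRect(P[g][:,:2].astype(np.float32)), 'sleeve',P[sl].mean(0).round(1),P[sl].min(0).round(),P[sl].max(0).round())
    q=P[bar][:,:2]; s0=P[sl][:,:2]; s0=(s0.min(0)+s0.max(0))/2
    q=q[np.linalg.norm(q-s0,axis=1)>35]; l=cv2.fitLine(q.astype(np.float32),cv2.DIST_HUBER,0,.01,.01).ravel(); print(' line',l, np.linalg.norm(q-s0,axis=1).max())
E
python3 fit.py
python3 - <<'E'
from h import *
im=cv2.imread('pics/top0.png'); a=im[145:245,170:270]; b=im[170:250,300:400]
cv2.imwrite('pics/crop1.png',np.hstack([cv2.resize(a,(400,400)),cv2.resize(b,(400,400))]))
E
```

```text
top clamp 715 ((509.3467102050781, -171.965087890625), (177.7617950439453, 84.82997131347656), 76.7465591430664)
 handle 26 [486.8 -95.3  95.2] [ 481. -103.   83.] [493. -90. 102.]
 red 90 [ 505.  -187.7   41. ]
 jawtops 131 [ 500.3 -206.7   50.5]
 bar ((543.7290649414062, 219.6884307861328), (213.4630126953125, 46.71648406982422), 28.135211944580078) sleeve [616.9 258.1  43.1] [593. 235.  38.] [640. 282.  49.]
 line [8.8578230e-01 4.6410099e-01 5.1439362e+02 2.0521211e+02] 189.7349600602572
scene clamp 43 ((512.0156860351562, -186.40232849121094), (144.1117706298828, 79.47760772705078), 73.51443481445312)
 handle 39 [492.5 -93.9  88.5] [ 486. -102.   75.] [500. -88. 100.]
 red 59 [ 509.9 -188.1   41.8]
 jawtops 49 [ 498.6 -221.5   50.3]
 bar ((546.953857421875, 219.718017578125), (216.6098175048828, 46.00571060180664), 27.823427200317383) sleeve [621.1 259.4  43.1] [597. 235.  38.] [645. 283.  49.]
 line [8.8732034e-01 4.6115354e-01 5.1987885e+02 2.0690031e+02] 193.529277083507
```

View pics/crop1.png

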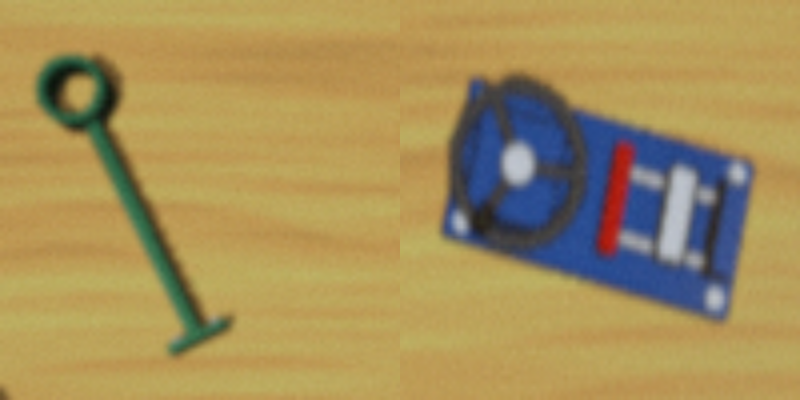

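The crop shows the bracket with its sleeve up-left (about 75,95) and the small clamp with its jaw nearly shut and the handle at (485,218). Both choices match the description. I'll move over towards the clamp.

Emit:
jog_arm --pt "0 -1 -0.63 0" --pt "0 -1 -0.63 0" --pt "0 -1 -0.63 0" --pt "0 -1 -0.63 0" --pt "0 -1 -0.63 0" --jaw 91

```text
clock: 1.07
eef_pos: [278.6, 513.5, 251.8]
tcp_rot: [0.565, -0.425, 0.565, 0.425]
force: [0.8, -0.1, -0.1]
width: 0.991
```

Emit:
jog_arm --pt "0 -1 -0.63 0" --pt "0 -1 -0.63 0" --pt "0 -1 -0.63 0" --pt "0 -1 -0.63 0" --pt "0 -1 -0.63 0"

```text
clock: 1.48
eef_pos: [377.1, 403.2, 252.0]
tcp_rot: [0.565, -0.425, 0.565, 0.425]
force: [-0.2, -0.1, -0.6]
width: 0.986
```

Emit:
jog_arm --pt "0 -1 -0.63 0" --pt "0 -1 -0.63 0" --pt "0 -1 -0.63 0" --pt "0 -1 -0.63 0" --pt "0 -1 -0.63 0"

```text
clock: 1.9
eef_pos: [475.5, 293.0, 252.0]
tcp_rot: [0.565, -0.425, 0.565, 0.425]
force: [0.0, 0.6, -0.6]
width: 0.992
```

Emit:
jog_arm --pt "0 -1 -0.63 0" --pt "0 -1 -0.8 0" --pt "0 -0.7 -1 0" --pt "0 -0.3 -1 0" --pt "0 -0.2 -1 0"

```text
clock: 2.32
eef_pos: [521.9, 163.7, 251.7]
tcp_rot: [0.565, -0.425, 0.565, 0.425]
force: [0.4, -0.5, -0.4]
width: 0.99
```

Emit:
jog_arm --pt "0 -0.2 -1 0" --pt "0 -0.2 -1 0" --pt "0 -0.2 -1 0" --pt "0 -0.2 -1 0" --pt "0 -0.2 -1 0"

```text
clock: 2.73
eef_pos: [510.3, 37.4, 252.0]
tcp_rot: [0.565, -0.426, 0.565, 0.425]
force: [0.8, 0.0, -0.2]
width: 0.995
```

Emit:
jog_arm --pt "0 -0.3 -1 0" --pt "0 -0.3 -1 0" --pt "0 -0.3 -1 0" --pt "0 -0.3 -1 0" --pt "0 0 0 0"

```text
clock: 3.15
eef_pos: [511.4, -72.4, 252.0]
tcp_rot: [0.566, -0.424, 0.567, 0.422]
force: [-0.2, -0.3, -0.2]
width: 0.993
```

```bash
cat > clampw.py <<'E'
from h import *
import sys
im,d,c=shot('wrist'); P=cloud(d,c); save(sys.argv[1],im); print(pose()[0].round(1))
hsv=cv2.cvtColor(im,cv2.COLOR_RGB2HSV).astype(int);H,S,V=hsv[...,0],hsv[...,1],hsv[...,2]
B=(d>0)&(P[...,0]>420)&(P[...,0]<610)&(P[...,1]>-310)&(P[...,1]<-30)
m=B&(H>100)&(H<130)&(S>120)&(P[...,2]<24)&(P[...,2]>8)
print('clamp',m.sum(),cv2.minAreaRect(P[m][:,:2].astype(np.float32)))
hd=B&(P[...,2]>75)&(P[...,2]<110); print('handle',hd.sum(),P[hd].mean(0).round(1),P[hd].min(0).round(),P[hd].max(0).round())
red=B&((H<8)|(H>172))&(S>140)&(P[...,2]>38); print('red',red.sum(),cv2.minAreaRect(P[red][:,:2].astype(np.float32)))
jaw=B&(S<60)&(V>120)&(P[...,2]>44)&(P[...,2]<56); print('jawtops',jaw.sum(),cv2.minAreaRect(P[jaw][:,:2].astype(np.float32)))
w=B&(V<110)&(S<120)&(P[...,2]>44)&(P[...,2]<60)&(P[...,1]>-175); print('wheel',w.sum(),cv2.minEnclosingCircle(P[w][:,:2].astype(np.float32)))
np.savez('w.npz',im=im,d=d,P=P)
E
python3 clampw.py w1.png
```

```text
[511.5 -69.4 251.9]
clamp 3752 ((506.8996887207031, -180.43624877929688), (195.89144897460938, 87.61077880859375), 76.8188247680664)
handle 264 [487.  -95.6  94.6] [ 481. -103.   75.] [495. -90. 101.]
red 667 ((486.6613464355469, -157.10971069335938), (48.208377838134766, 121.48050689697266), 29.825605392456055)
jawtops 837 ((502.0765686035156, -180.22821044921875), (188.16026306152344, 52.955299377441406), 81.13935089111328)
wheel 2873 ((520.4347534179688, -122.40294647216797), 46.947872161865234)
```

View pics/w1.png

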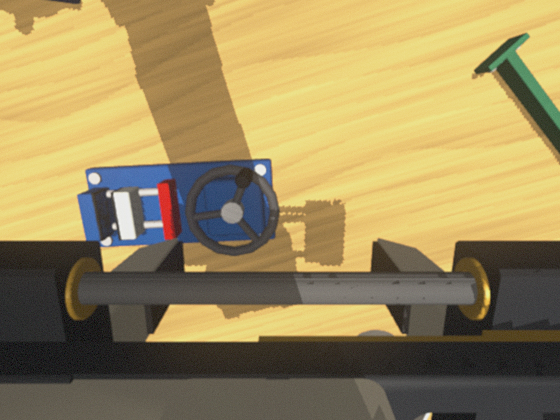

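The wrist picture shows the small clamp, its wheel at (232,212) and its handle at (243,178). The fit gives a wheel axis of about (520.5,-122.3), a handle at (487.5,-96.3) and a wheel angle of about 2.70 rad.

Emit:
jog_arm --pt "0 0.62 -1 0" --pt "0.5 0 -0.3 0" --pt "1 0 0 0" --pt "1 0 0 0" --pt "0 0 0 0" --jaw 60

```text
clock: 3.62
eef_pos: [484.8, -91.2, 185.5]
tcp_rot: [0.563, -0.424, 0.566, 0.428]
force: [-0.5, 0.7, 0.5]
width: 0.682
```

```bash
python3 - <<'E'
from h import *
p,Rt,s=pose(); print(p.round(1),Rt.round(3)); print((np.array([487.5,-96.3,88])-p)@Rt/25)
E
python3 clampw.py w2.png
```

```text
[484.8 -91.2 185.5] [[-0.007 -0.961  0.275]
 [ 0.002  0.275  0.961]
 [-1.     0.007 -0.   ]]
[ 3.89777748 -0.18603081 -0.16403418]
[486.  -91.4 187.4]
clamp 4015 ((497.5528259277344, -179.5195770263672), (196.26333618164062, 72.8087387084961), 74.88628387451172)
handle 443 [485.8 -96.2  93.7] [ 481. -104.   75.] [495. -90. 101.]
red 360 ((474.9723205566406, -125.37367248535156), (21.556665420532227, 142.81358337402344), 10.417949676513672)
jawtops 176 ((479.3614807128906, -176.82479858398438), (179.18743896484375, 10.09885311126709), 81.9135513305664)
wheel 2261 ((520.90966796875, -122.12944030761719), 46.84633255004883)
```

View pics/w2.png

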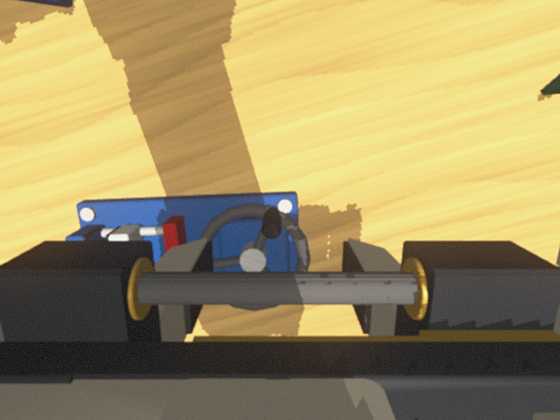

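The handle is at (272,222), between the fingers, and agrees with the first estimate. I'll go down and grip it.

Emit:
jog_arm --pt "1 -0.2 -0.2 0" --pt "1 0 0 0" --pt "1 0 0 0" --pt "0.9 0 0 0" --pt "0 0 0 0"

```text
clock: 4.08
eef_pos: [489.6, -97.8, 89.5]
tcp_rot: [0.563, -0.424, 0.566, 0.427]
force: [-1.0, 0.4, -0.4]
width: 0.653
```

Emit:
jog_arm --pt "0 0 0 0" --pt "0 0 0 0" --pt "0 0 0 0" --pt "0 0 0 0" --pt "0 0 0 0" --jaw 8

```text
clock: 4.5
eef_pos: [492.2, -99.1, 93.0]
tcp_rot: [0.565, -0.426, 0.564, 0.425]
force: [0.4, 0.2, 0.5]
width: 0.338
```

```bash
cat > wind.py <<'E'
from h import *
import sys
C=np.array([520.6,-122.2]); p,Rt,s=pose(); v=p[:2]-C; a=np.degrees(np.arctan2(v[1],v[0])); r=np.hypot(*v)
print('pos',p.round(1),'r',r.round(1),'clamp angle',(a+13.2)%360,'F',np.round(s['force'],1),'w',s['width']*91.8,s['clock'])
a0=float(sys.argv[1]) if len(sys.argv)>1 else a   # commanded start world deg
ang=a0+20*np.arange(0,22); X=C+42*np.c_[np.cos(np.radians(ang)),np.sin(np.radians(ang))]
D=np.diff(X,axis=0); D=np.c_[D,0*D[:,0]]@Rt/25; 
for i,(b,r) in enumerate(zip(ang[1:],D)): print(round(b,0),r[1:].round(2))
E
python3 wind.py
```

```text
pos [492.2 -99.1  93. ] r 36.6 clamp angle 154.0630727007018 F [0.4 0.2 0.5] w 31.06851258174905 4.5
161.0 [ 0.13 -0.57]
181.0 [-0.07 -0.58]
201.0 [-0.26 -0.52]
221.0 [-0.43 -0.4 ]
241.0 [-0.54 -0.23]
261.0 [-0.58 -0.03]
281.0 [-0.56  0.17]
301.0 [-0.47  0.35]
321.0 [-0.32  0.49]
341.0 [-0.13  0.57]
361.0 [0.07 0.58]
381.0 [0.26 0.52]
401.0 [0.43 0.4 ]
421.0 [0.54 0.23]
441.0 [0.58 0.03]
461.0 [ 0.56 -0.17]
481.0 [ 0.47 -0.35]
501.0 [ 0.32 -0.49]
521.0 [ 0.13 -0.57]
541.0 [-0.07 -0.58]
561.0 [-0.26 -0.52]
```

Emit:
jog_arm --pt "0 0 0 0" --pt "0 0 0 0" --pt "0 0 0 0" --pt "0 0 0 0"

```text
clock: 4.83
eef_pos: [491.4, -98.8, 92.0]
tcp_rot: [0.565, -0.425, 0.565, 0.425]
force: [-0.1, 1.1, 3.9]
width: 0.146
```

Emit:
jog_arm --pt "0 0 0 0"

```text
clock: 4.92
eef_pos: [491.4, -98.8, 92.0]
tcp_rot: [0.565, -0.425, 0.565, 0.425]
force: [0.7, 1.3, 4.1]
width: 0.144
```

Emit:
jog_arm --pt "0 0 0 0"

```text
clock: 5.0
eef_pos: [491.4, -98.8, 92.0]
tcp_rot: [0.565, -0.425, 0.565, 0.425]
force: [-1.5, 0.7, 5.0]
width: 0.144
```

```bash
python3 wind.py 142
```

```text
pos [491.4 -98.8  92. ] r 37.4 clamp angle 154.55526088917495 F [-1.5  0.7  5. ] w 13.203127977673715 5.0
162.0 [ 0.12 -0.57]
182.0 [-0.08 -0.58]
202.0 [-0.27 -0.52]
222.0 [-0.43 -0.39]
242.0 [-0.54 -0.22]
262.0 [-0.58 -0.02]
282.0 [-0.55  0.18]
302.0 [-0.46  0.36]
322.0 [-0.31  0.49]
342.0 [-0.12  0.57]
362.0 [0.08 0.58]
382.0 [0.27 0.52]
402.0 [0.43 0.39]
422.0 [0.54 0.22]
442.0 [0.58 0.02]
462.0 [ 0.55 -0.18]
482.0 [ 0.46 -0.36]
502.0 [ 0.31 -0.49]
522.0 [ 0.12 -0.57]
542.0 [-0.08 -0.58]
562.0 [-0.27 -0.52]
```

Emit:
jog_arm --pt "0 0.08 -0.28 0" --pt "0 0.04 -0.29 0" --pt "0 -0.02 -0.29 0" --pt "0 -0.06 -0.29 0" --pt "0 0 0 0"

```text
clock: 5.42
eef_pos: [483.5, -128.9, 92.0]
tcp_rot: [0.566, -0.426, 0.565, 0.424]
force: [3.6, -1.4, 1.7]
width: 0.14
```

```bash
python3 wind.py 182|head -1
```

```text
pos [ 483.5 -128.9   92. ] r 37.7 clamp angle 203.35952059836046 F [ 3.6 -1.4  1.7] w 12.83316192220468 5.4167
```

Emit:
jog_arm --pt "0 -0.27 -0.52 0" --pt "0 -0.43 -0.39 0" --pt "0 -0.54 -0.22 0" --pt "0 -0.58 -0.02 0" --pt "0 0 0 0"

```text
clock: 5.83
eef_pos: [520.6, -165.6, 91.9]
tcp_rot: [0.566, -0.425, 0.564, 0.426]
force: [2.0, 4.2, 7.6]
width: 0.139
```

Emit:
jog_arm --pt "0 -0.55 0.18 0" --pt "0 -0.46 0.36 0" --pt "0 -0.31 0.49 0" --pt "0 -0.12 0.57 0" --pt "0 0 0 0"

```text
clock: 6.25
eef_pos: [565.4, -136.2, 92.1]
tcp_rot: [0.565, -0.426, 0.564, 0.426]
force: [2.4, 1.5, 4.3]
width: 0.141
```

```bash
python3 wind.py 342|head -1; python3 clampw.py w3.png >/dev/null
```

```text
pos [ 565.4 -136.2   92.1] r 46.9 clamp angle 355.8727121066164 F [2.4 1.5 4.3] w 12.96437526332462 6.25
```

View pics/w3.png

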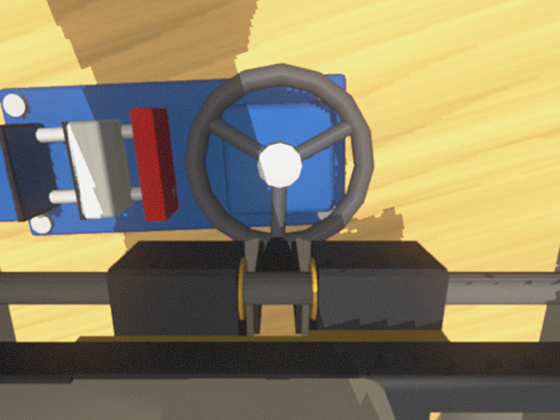

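The handle is still gripped at (278,250) and the jaw is moving towards the red stop. I'll keep winding.

Emit:
jog_arm --pt "0 0.08 0.58 0" --pt "0 0.27 0.52 0" --pt "0 0.43 0.39 0" --pt "0 0.54 0.22 0" --pt "0 0 0 0"

```text
clock: 6.72
eef_pos: [542.8, -85.6, 92.1]
tcp_rot: [0.564, -0.425, 0.564, 0.427]
force: [1.2, 5.5, 3.0]
width: 0.146
```

Emit:
jog_arm --pt "0 0.58 0.02 0" --pt "0 0.55 -0.18 0" --pt "0 0.46 -0.36 0" --pt "0 0.31 -0.49 0" --pt "0 0 0 0"

```text
clock: 7.13
eef_pos: [489.1, -102.3, 91.9]
tcp_rot: [0.565, -0.425, 0.566, 0.424]
force: [-1.4, -0.9, 7.5]
width: 0.142
```

Emit:
jog_arm --pt "0 0.08 -0.28 0" --pt "0 0.04 -0.29 0" --pt "0 0 -0.15 0" --pt "0 0 0 0" --pt "0 0 0 0"

```text
clock: 7.55
eef_pos: [484.4, -113.9, 92.0]
tcp_rot: [0.565, -0.425, 0.564, 0.426]
force: [3.6, 7.1, 5.9]
width: 0.146
```

```bash
python3 wind.py 527|head -1
```

```text
pos [ 484.4 -113.9   92. ] r 37.2 clamp angle 180.27284026413392 F [3.6 7.1 5.9] w 13.431492168467308 7.55
```

Emit:
jog_arm --pt "0 0 -0.12 0" --pt "0 0 0 0" --pt "0 0 0 0"

```text
clock: 7.8
eef_pos: [484.3, -114.1, 92.0]
tcp_rot: [0.566, -0.425, 0.563, 0.427]
force: [5.1, 13.4, 6.7]
width: 0.143
```

Emit:
jog_arm --pt "0 0 -0.12 0" --pt "0 0 0 0" --pt "0 0 0 0"

```text
clock: 8.05
eef_pos: [484.2, -114.4, 92.0]
tcp_rot: [0.566, -0.425, 0.561, 0.428]
force: [6.5, 19.9, 5.5]
width: 0.14
```

The force climbs while the position stands still, so the jaw is on the stop. I'll relax the push, open, rise and check.

Emit:
jog_arm --pt "0 0 0.15 0" --pt "0 0 0.12 0" --pt "0 0 0 0" --pt "0 0 0 0"

```text
clock: 8.38
eef_pos: [484.4, -113.8, 92.0]
tcp_rot: [0.565, -0.425, 0.564, 0.426]
force: [2.0, 4.7, 7.3]
width: 0.144
```

Emit:
jog_arm --pt "0 0 0 0" --pt "0 0 0 0" --pt "0 0 0 0" --pt "0 0 0 0" --pt "0 0 0 0" --jaw 60

```text
clock: 8.8
eef_pos: [482.7, -115.3, 91.2]
tcp_rot: [0.565, -0.425, 0.566, 0.425]
force: [-0.6, -0.0, 0.3]
width: 0.456
```

Emit:
jog_arm --pt "-0.3 0 0 0" --pt "-1 0 0 0" --pt "-1 0 0 0" --pt "-1 0 0 0" --pt "-1 0 0 0"

```text
clock: 9.22
eef_pos: [483.2, -114.8, 200.7]
tcp_rot: [0.565, -0.425, 0.565, 0.425]
force: [1.4, 0.6, 0.2]
width: 0.651
```

Emit:
jog_arm --pt "-1 0 0 0" --pt "-1 0.1 0.5 0" --pt "0 0.2 1 0" --pt "0 0.2 0.5 0" --pt "0 0 0 0" --jaw 80

```text
clock: 9.63
eef_pos: [485.5, -59.9, 250.4]
tcp_rot: [0.565, -0.427, 0.563, 0.427]
force: [0.1, 0.4, -0.1]
width: 0.866
```

```bash
python3 clampw.py w4.png
```

```text
[485.3 -61.9 249.9]
clamp 3473 ((506.91925048828125, -180.80419921875), (196.37171936035156, 87.68678283691406), 76.07462310791016)
handle 283 [ 478.9 -110.8   93.5] [ 474. -119.   75.] [ 487. -105.  101.]
red 456 ((470.3505554199219, -147.8374481201172), (32.54740905761719, 128.1800994873047), 31.207571029663086)
jawtops 595 ((500.0910949707031, -192.6829833984375), (159.5992889404297, 41.87873077392578), 76.74736785888672)
wheel 2262 ((520.119873046875, -122.32124328613281), 46.80072021484375)
```

View pics/w4.png

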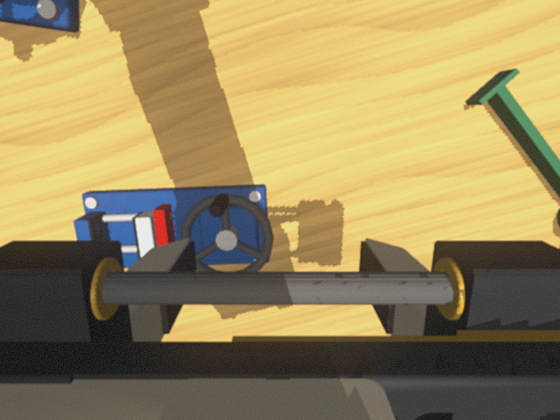

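The jaw is against the red stop at (157,230). The handle at (480,-112) lies at about 9.42 rad, so the wheel is done and released. Now for the bracket.

Emit:
jog_arm --pt "0 -0.1 1 0" --pt "0 -0.1 1 0" --pt "0 -0.1 1 0" --pt "0 -0.1 1 0" --pt "0 -0.1 1 0" --jaw 91

```text
clock: 10.1
eef_pos: [532.2, 52.7, 249.0]
tcp_rot: [0.565, -0.425, 0.566, 0.425]
force: [0.6, -0.4, 1.5]
width: 0.989
```

Emit:
jog_arm --pt "0 -0.1 1 0" --pt "0 -0.1 1 0" --pt "0 -0.1 1 0" --pt "0 -0.1 1 0" --pt "0 -0.1 1 0"

```text
clock: 10.52
eef_pos: [579.1, 169.3, 248.8]
tcp_rot: [0.565, -0.425, 0.566, 0.425]
force: [-0.3, -0.6, -0.2]
width: 0.99
```

Emit:
jog_arm --pt "0 -0.1 1 0" --pt "0 -0.1 1 0" --pt "0 -0.1 1 0" --pt "0 0 0.5 0" --pt "0 0 0 -1"

```text
clock: 10.93
eef_pos: [609.7, 254.9, 248.5]
tcp_rot: [0.541, -0.455, 0.541, 0.456]
force: [-1.1, 0.5, -0.0]
width: 0.99
```

Emit:
jog_arm --pt "0 0 0 -1" --pt "0 0 0 -1" --pt "0 0 0 -1" --pt "0 0 0 -1" --pt "0 0 0 -1"

```text
clock: 11.35
eef_pos: [610.1, 249.9, 248.7]
tcp_rot: [-0.404, 0.58, -0.405, -0.58]
force: [0.3, -0.5, 0.5]
width: 0.995
```

Emit:
jog_arm --pt "0 0 0 -1" --pt "0 0 0 -0.27" --pt "0 0 0 0" --pt "0 0 0 0"

```text
clock: 11.68
eef_pos: [610.1, 250.5, 248.8]
tcp_rot: [-0.367, 0.604, -0.368, -0.604]
force: [-0.5, 0.8, 0.3]
width: 0.992
```

```bash
cat > br.py <<'E'
from h import *
import sys
im,d,c=shot('wrist'); P=cloud(d,c); save(sys.argv[1],im); p,Rt,s=pose(); print(p.round(1),Rt.round(3).tolist(),s['q'])
hsv=cv2.cvtColor(im,cv2.COLOR_RGB2HSV).astype(int);H,S,V=hsv[...,0],hsv[...,1],hsv[...,2]
g=(d>0)&(H>50)&(H<90)&(S>90)&(P[...,2]>12)&(P[...,2]<60)&(P[...,0]>430)&(P[...,0]<690)&(P[...,1]>130)&(P[...,1]<310)
sl=g&(P[...,2]>37); bar=g&(P[...,2]<31)&(P[...,2]>24)
s0=np.array([617.5,258.5])
if sl.sum()>50: s0,r=cv2.minEnclosingCircle(P[sl][:,:2].astype(np.float32)); print('sleeve',sl.sum(),s0,r); s0=np.array(s0)
q=P[bar][:,:2]; e=np.linalg.norm(q-s0,axis=1); print('far end',e.max()); q=q[(e>35)&(e<170)]
l=cv2.fitLine(q.astype(np.float32),cv2.DIST_HUBER,0,.01,.01).ravel(); u=l[:2]*np.sign(l[0]); 
n=np.array([-u[1],u[0]]); off=(q-l[2:])@n; print('bar ang',np.degrees(np.arctan2(u[1],u[0])),'spread',np.percentile(off,[2,98]))
b=l[2:]+n*np.mean(np.percentile(off,[2,98])); b=b+u*((s0-b)@u-52); print('balance',b.round(1),'sleeve off line',(s0-b)@n)
t=np.degrees(np.arctan2(Rt[1,2],Rt[0,2])); print('tool z ang',t,'deltas/25 to z21',((np.r_[b,21]-p)@Rt/25).round(2))
E
python3 br.py b1.png
```

```text
[610.  250.8 248.9] [[-0.0, -0.887, -0.461], [-0.001, -0.461, 0.887], [-1.0, 0.001, -0.001]] [-0.16117536  0.51470615 -0.3834791   1.52732957  0.20473298  1.14018175
  1.46427399]
sleeve 116 (617.93798828125, 257.476318359375) 22.27408790588379
far end 179.56291385259283
bar ang 28.101456 spread [-3.96873452  2.85585299]
balance [571.3 234.4] sleeve off line -1.6351502645180638
tool z ang 117.44490436688233 deltas/25 to z21 [9.12 1.67 0.14]
```

View pics/b1.png

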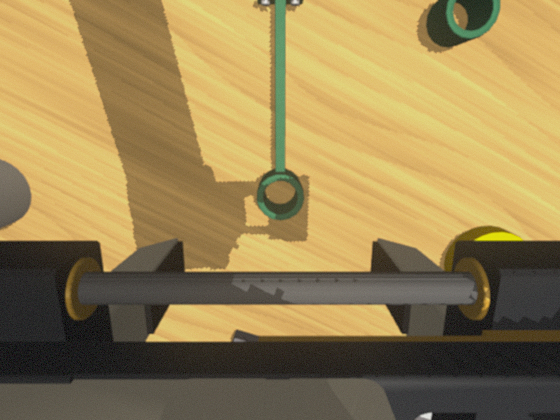

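The bracket is centred: sleeve at (280,195), bar running straight up the picture, tool aligned. I'll descend to the balance point.

Emit:
jog_arm --pt "0 0.85 0.13 0" --pt "0 0.8 0 0" --pt "1 0 0 0" --pt "1 0 0 0" --pt "1 0 0 0" --jaw 50

```text
clock: 12.15
eef_pos: [572.2, 235.3, 174.3]
tcp_rot: [-0.367, 0.605, -0.366, -0.604]
force: [0.3, -0.4, -1.3]
width: 0.678
```

Emit:
jog_arm --pt "1 0 0 0" --pt "1 0 0 0" --pt "0 0 0 0" --pt "0 0 0 0" --pt "0 0 0 0"

```text
clock: 12.57
eef_pos: [572.6, 236.2, 125.5]
tcp_rot: [-0.367, 0.605, -0.366, -0.604]
force: [0.4, -0.0, 0.2]
width: 0.543
```

```bash
python3 br.py b2.png
python3 - <<'E'
from h import *
p,Rt,s=pose(); print(((np.r_[571.8,234.6,29]-p)@Rt/25).round(2))
E
```

```text
[573.  236.5 126.1] [[0.003, -0.886, -0.463], [0.001, -0.463, 0.886], [-1.0, -0.003, -0.0]] [-0.1681024   0.58160117 -0.35883592  1.73150669  0.25513897  0.87160155
  1.41441432]
sleeve 495 (617.2046508789062, 257.9032897949219) 23.146011352539062
far end 185.2528426602487
bar ang 25.322922 spread [-5.39012364  4.49347422]
balance [572.1 231.6] sleeve off line 4.490602739021519
tool z ang 117.56950718679512 deltas/25 to z21 [ 4.2   0.13 -0.16]
[ 3.88  0.09 -0.04]
```

View pics/b2.png

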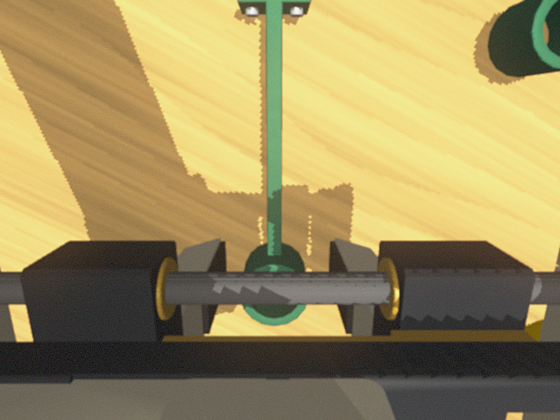

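The bar at column 274 is centred between the fingers and the pose agrees within 2 mm. I'll go down the last part and grip.

Emit:
jog_arm --pt "1 0.1 -0.05 0" --pt "1 0 0 0" --pt "1 0 0 0" --pt "0.87 0 0 0" --pt "0 0 0 0"

```text
clock: 13.03
eef_pos: [570.9, 233.9, 26.8]
tcp_rot: [-0.367, 0.605, -0.366, -0.605]
force: [-0.5, -0.2, -0.2]
width: 0.547
```

Emit:
jog_arm --pt "0 0 0 0" --pt "0 0 0 0" --pt "0 0 0 0" --pt "0 0 0 0" --pt "0 0 0 0"

```text
clock: 13.45
eef_pos: [570.6, 233.8, 28.5]
tcp_rot: [-0.367, 0.605, -0.366, -0.604]
force: [-0.1, -1.3, 0.6]
width: 0.542
```

Emit:
jog_arm --pt "0 0 0 0" --pt "0 0 0 0" --pt "0 0 0 0" --pt "0 0 0 0" --pt "0 0 0 0" --jaw 0

```text
clock: 13.87
eef_pos: [570.1, 233.7, 27.4]
tcp_rot: [0.366, -0.605, 0.366, 0.605]
force: [-0.2, -0.3, -0.2]
width: 0.232
```

Emit:
jog_arm --pt "0 0 0 0" --pt "0 0 0 0" --pt "0 0 0 0" --pt "0 0 0 0" --pt "0 0 0 0"

```text
clock: 14.28
eef_pos: [570.2, 233.4, 27.4]
tcp_rot: [-0.366, 0.605, -0.366, -0.605]
force: [0.6, -0.5, -1.4]
width: 0.105
```

Emit:
jog_arm --pt "-0.2 0 0 0" --pt "-0.4 0 0 0" --pt "-0.6 0 0 0" --pt "-0.6 0 0 0" --pt "-0.4 0 0 0"

```text
clock: 14.7
eef_pos: [570.7, 234.3, 84.9]
tcp_rot: [-0.367, 0.605, -0.366, -0.605]
force: [0.3, 0.5, -5.1]
width: 0.108
```

Emit:
jog_arm --pt "-0.6 0 0 0" --pt "-0.8 0 0 0" --pt "-0.8 0 0 0" --pt "-0.6 0 0 0" --pt "0 0 0 0"

```text
clock: 15.12
eef_pos: [572.3, 235.0, 157.2]
tcp_rot: [-0.368, 0.606, -0.364, -0.603]
force: [0.7, 1.0, -4.0]
width: 0.108
```

```bash
cat > lv.py <<'E'
from h import *
import sys
im,d,c=shot('wrist'); P=cloud(d,c); save(sys.argv[1],im); p,Rt,s=pose(); print(p.round(1),'F',np.round(s['force'],1),'M',np.round(s['torque'],2),'w',s['width'],s['clock'])
L=(P-p)@Rt   # tool coords
hsv=cv2.cvtColor(im,cv2.COLOR_RGB2HSV).astype(int);H,S=hsv[...,0],hsv[...,1]
g=(d>0)&(H>50)&(H<90)&(S>90)&(abs(L[...,2])<30)&(L[...,0]>-25)&(L[...,0]<40)
q=L[g]; print(g.sum(),'far y',q[:,1].max(),q[:,1].min())
b=q[(abs(q[:,2])<9)&(q[:,1]<125)&(q[:,1]>15)]
# top edge: near face
k=np.arange(15,125,10); t=np.array([np.percentile(b[abs(b[:,1]-y)<5,0],15) if (abs(b[:,1]-y)<5).sum()>5 else np.nan for y in k]); print('top x vs y',t.round(1))
zz=np.array([np.mean(b[(abs(b[:,1]-y)<5)&(b[:,0]<b[:,0].min()+99),2]) if (abs(b[:,1]-y)<5).sum()>5 else np.nan for y in k]); print('lat',zz.round(1))
f=np.isfinite(t); pf=np.polyfit(k[f],t[f],1); pz=np.polyfit(k[f],zz[f],1); print('tilt deg',np.degrees(np.arctan(pf[0])),'x0',pf[1],'yaw deg',np.degrees(np.arctan(pz[0])),'z0',pz[1])
E
python3 lv.py b3.png
```

```text
[571.5 234.5 155.1] F [ 1.1  0.6 -5.5] M [ 0.07  0.04 -0.  ] w 0.10904642331318873 15.1667
1633 far y 101.39457463228297 -32.445197532094895
top x vs y [-4.3 -3.9 -4.1 -4.1 -4.1 -4.  -4.1 -3.5  nan  nan  nan]
lat [ 0.4  0.   0.3 -0.   0.  -0.7 -0.  -1.6  nan  nan  nan]
tilt deg 0.37124144339991505 x0 -4.336162574963523 yaw deg -1.1468838864568653 z0 0.8054214327906906
```

View pics/b3.png

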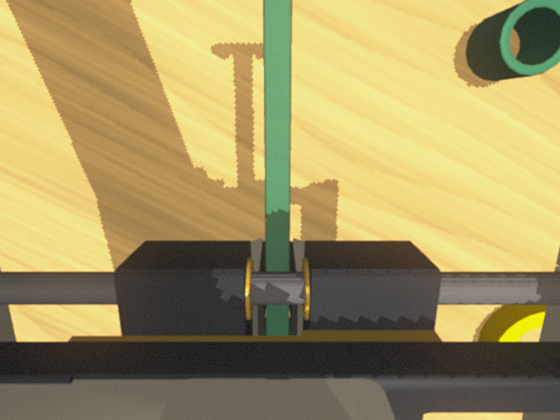

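The bracket is held and level (tilt about 0.4°, weight about 5.5 N), with the bar straight at column 277. Now I'll turn it by 40.8° and carry it to the clamp.

Emit:
jog_arm --pt "0 0 0 0.4" --pt "0 0 0 0.6" --pt "0 0 0 0.7" --pt "0 0 0 0.7" --pt "0 0 0 0.7"

```text
clock: 15.58
eef_pos: [569.0, 233.2, 151.0]
tcp_rot: [0.459, -0.536, 0.461, 0.537]
force: [0.4, -0.2, -5.4]
width: 0.105
```

Emit:
jog_arm --pt "0 0 0 0.7" --pt "0 0 0 0.7" --pt "0 0 0 0.7" --pt "0 0 0 0.7" --pt "0 0 0 0.5"

```text
clock: 16.0
eef_pos: [569.0, 233.3, 151.0]
tcp_rot: [0.545, -0.449, 0.547, 0.45]
force: [-0.6, -0.2, -6.1]
width: 0.104
```

Emit:
jog_arm --pt "0 0 0 0.4" --pt "0 0 -0.3 0" --pt "0 -0.1 -0.6 0" --pt "0 -0.16 -0.9 0" --pt "0 -0.16 -0.9 0"

```text
clock: 16.42
eef_pos: [563.9, 163.8, 151.7]
tcp_rot: [0.553, -0.44, 0.554, 0.44]
force: [0.1, -0.7, -5.7]
width: 0.105
```

Emit:
jog_arm --pt "0 -0.16 -0.9 0" --pt "0 -0.16 -0.9 0" --pt "0 -0.16 -0.9 0" --pt "0 -0.16 -0.9 0" --pt "0 -0.16 -0.9 0"

```text
clock: 16.83
eef_pos: [557.5, 48.3, 152.0]
tcp_rot: [0.554, -0.439, 0.555, 0.439]
force: [0.6, 0.0, -6.0]
width: 0.105
```

Run:
```python
from h import *
p,Rt,s=pose(); print(p.round(1),s['q'],np.degrees(np.arctan2(Rt[1,2],Rt[0,2])),s['width'],s['clock'], ((np.r_[544,-244.9,137]-p)@Rt/25).round(2))
```

```text
[557.5  48.3 152. ] [ 0.00960101  0.43590554 -0.18031733  1.87199369  0.10257284  0.84400928
  1.11770745] 76.79240023949907 0.10503032533867912 16.8333 [  0.61  -2.16 -11.54]
```

Emit:
jog_arm --pt "0 -0.16 -0.9 0" --pt "0 -0.16 -0.9 0" --pt "0 -0.16 -0.9 0" --pt "0 -0.16 -0.9 0" --pt "0 -0.16 -0.9 0"

```text
clock: 17.25
eef_pos: [550.9, -65.5, 152.0]
tcp_rot: [0.554, -0.439, 0.555, 0.439]
force: [0.9, -0.6, -5.2]
width: 0.105
```

Emit:
jog_arm --pt "0 -0.16 -0.9 0" --pt "0 -0.16 -0.9 0" --pt "0 -0.2 -0.9 0" --pt "0 -0.2 -0.9 0" --pt "0 -0.2 -0.9 0"

```text
clock: 17.67
eef_pos: [547.2, -180.1, 152.0]
tcp_rot: [0.554, -0.439, 0.555, 0.439]
force: [0.5, 0.1, -5.3]
width: 0.108
```

Emit:
jog_arm --pt "0 -0.2 -0.8 0" --pt "0 -0.1 -0.5 0" --pt "0 0 -0.3 0" --pt "0 0 0 0" --pt "0 0 0 0"

```text
clock: 18.08
eef_pos: [546.7, -217.4, 152.2]
tcp_rot: [0.554, -0.439, 0.554, 0.44]
force: [1.0, 0.6, -6.3]
width: 0.11
```

Emit:
jog_arm --pt "0 0 0 0" --pt "0 0 0 0" --pt "0 0 0 0" --pt "0 0 0 0"

```text
clock: 18.42
eef_pos: [547.6, -217.0, 152.5]
tcp_rot: [0.554, -0.44, 0.554, 0.44]
force: [0.3, 0.2, -5.3]
width: 0.107
```

```bash
python3 - <<'E'
from h import *
p,Rt,s=pose(); print(p.round(1),np.degrees(np.arctan2(Rt[1,2],Rt[0,2])),s['width'],s['clock'], ((np.r_[544,-244.9,137]-p)@Rt/25).round(2))
E
python3 lv.py c1.png; python3 clampw.py c1.png
```

```text
[ 547.6 -217.   152.5] 76.8921868089647 0.10706136370114853 18.4167 [ 0.62 -0.11 -1.12]
[ 547.5 -217.2  152.5] F [-0.3  0.2 -5.8] M [-0.05  0.04 -0.  ] w 0.10954255390917161 18.4667
1809 far y 105.94215705009357 -31.36256626724225
top x vs y [-2.2 -2.4 -2.1 -2.2 -2.3 -2.2 -1.9  nan  nan  nan  nan]
lat [-0.2 -0.7 -1.3 -1.5 -1.9 -2.1 -2.7  nan  nan  nan  nan]
tilt deg 0.2909481083304869 x0 -2.4123965348621486 yaw deg -2.2183518906370407 z0 0.2701525369273854
[ 547.5 -217.4  152.5]
clamp 9430 ((509.0709228515625, -174.1669464111328), (180.788818359375, 87.2501220703125), 76.44085693359375)
handle 959 [ 480.4 -116.1   92.9] [ 474. -120.   75.] [ 487. -108.  101.]
red 1394 ((498.7160949707031, -217.71267700195312), (67.67826080322266, 58.904869079589844), 76.61123657226562)
jawtops 305 ((500.10491943359375, -174.93679809570312), (194.57960510253906, 76.27699279785156), 73.1083755493164)
wheel 2922 ((521.0055541992188, -125.361083984375), 45.2784309387207)
```

View pics/c1.png

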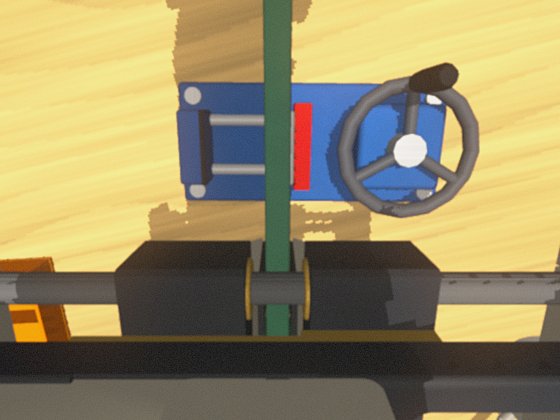

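Held and parallel; jaw seen against the red stop at (300,145). I'll move the last 28 mm and down 15 mm.

Emit:
jog_arm --pt "0 -0.05 -0.3 0" --pt "0.2 -0.06 -0.4 0" --pt "0.2 0 -0.3 0" --pt "0.2 0 -0.12 0" --pt "0 0 0 0"

```text
clock: 18.93
eef_pos: [541.6, -248.0, 135.7]
tcp_rot: [0.554, -0.438, 0.556, 0.439]
force: [-0.7, 0.3, -5.5]
width: 0.11
```

Emit:
jog_arm --pt "0 0 0 0" --pt "0 0 0 0" --pt "0 0 0 0" --pt "0 0 0 0" --pt "0 0 0 0"

```text
clock: 19.35
eef_pos: [543.9, -245.6, 137.7]
tcp_rot: [0.554, -0.439, 0.554, 0.439]
force: [0.9, 1.2, -5.8]
width: 0.109
```

```bash
cat > fin.py <<'E'
from h import *
p,Rt,s=pose(); print(p.round(1),np.degrees(np.arctan2(Rt[1,2],Rt[0,2])),s['width'],s['clock'],np.abs(s['qvel']).max(),((np.r_[544,-244.9,137]-p)@Rt/25).round(2))
for n in ['top','scene','wrist']:
    im,d,c=shot(n); P=cloud(d,c); hsv=cv2.cvtColor(im,cv2.COLOR_RGB2HSV).astype(int);H,S=hsv[...,0],hsv[...,1]
    g=(d>0)&(H>50)&(H<90)&(S>80)&(P[...,2]>95)&(P[...,2]<175)&(P[...,0]>380)&(P[...,0]<660)&(P[...,1]>-310)&(P[...,1]<-150)
    if g.sum()>20:
        q=P[g]; b=q[q[:,0]<540]; l=cv2.fitLine(b[:,:2].astype(np.float32),cv2.DIST_HUBER,0,.01,.01).ravel()
        print(n,g.sum(),'min',q.min(0).round(),'max',q.max(0).round(),'bar ang',np.degrees(np.arctan(l[1]/l[0])),'y at x=494',l[3]+(494-l[2])*l[1]/l[0])
    for r in ctrl.regions_of(n,'bracket')[:2]: print(n,'net',round(r['conf'],2),np.round(r['uv']))
    ov=im.copy()
    for Q in ([494.4,-233.1,50],[494.4,-233.1,110],[520.5,-122.3,52]):
        u=proj(np.array(Q,float),c)[0]; cv2.circle(ov,tuple(int(round(a)) for a in u),3,(255,0,255),1)
    if n=='wrist': W=ov
    else: 
        u=proj(np.array([494.4,-233.1,80.]),c)[0].astype(int); a=ov[max(0,u[1]-55):u[1]+55,u[0]-70:u[0]+70]; save('fin_'+n+'.png',a)
A=[cv2.resize(cv2.imread(f'pics/fin_{n}.png'),(360,290)) for n in ['top','scene']]
W=cv2.resize(cv2.cvtColor(W,cv2.COLOR_RGB2BGR),(440,330)); cv2.imwrite('pics/final.png',np.hstack([np.vstack(A),cv2.copyMakeBorder(W,0,250,0,0,cv2.BORDER_CONSTANT)]))
E
python3 fin.py; python3 lv.py c2.png
```

```text
[ 543.9 -245.6  137.7] 76.83136150651737 0.10943436696193995 19.35 0.0032218324231858783 [0.03 0.   0.03]
top 114 min [ 416. -256.  133.] max [ 616. -209.  157.] bar ang -13.472181 y at x=494 -232.16525
top net 0.94 [155. 273.]
top net 0.67 [376. 224.]
scene net 0.77 [183. 186.]
scene net 0.77 [410. 225.]
wrist 5795 min [ 438. -259.  115.] max [ 575. -218.  142.] bar ang -12.550669 y at x=494 -235.23006
wrist net 0.65 [276. 144.]
wrist net 0.44 [472. 138.]
[ 543.6 -245.9  137.5] F [ 0.  -0.4 -5.8] M [ 0.05  0.01 -0.05] w 0.10863476209923124 19.7
2957 far y 106.80469835357664 -31.254636231960788
top x vs y [-2.1 -2.2 -2.2 -2.1 -2.2 -2.3 -2.3 -2.2 -1.9 -2.1  nan]
lat [-0.6 -0.9 -1.2 -1.6 -1.6 -1.3 -1.8 -2.4 -3.1 -2.1  nan]
tilt deg 0.06900658879113648 x0 -2.2479127766637617 yaw deg -1.1929739019901513 z0 -0.42438196177739734
```

View pics/final.png

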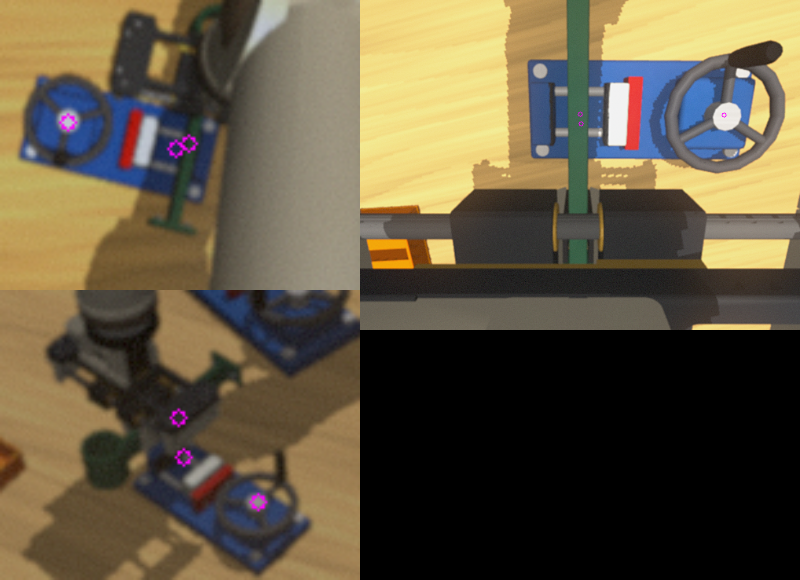

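The final view shows the jaw against the red stop. The bar is at wrist column 579, against a gap middle of about 581. It is level and still, so I'm handing in.

```bash
python3 -c "
from cell import ctrl
print(ctrl.hand_in())"
```

```text
the job is handed in; nothing more can be done
None
```

I wound the small clamp's wheel anticlockwise by about 385°, until its jaw met the red stop, and let go. Then I picked up the right-hand green bracket and handed in with it held over the open jaws, at about 19.7 s of the 72 s limit.

**Wheel:** The force rose to about 20 N while the position stood still. After release, the handle pointed to about 9.42 rad, and all three camera views showed the jaw against the stop.

**Bracket:** It is gripped about 51 mm from the bar's middle by my estimate, against the 52 mm balance point.
- **Level and still:** tilt measured 0.1°, joint speeds near zero, load steady at about 5.8 N.
- **Height:** the bar's underside is about 60 mm above the jaw tops. This comes from the arm's pose at the grasp; wrist depth reads the bar about 2 mm higher.
- **Angle:** the bar lies at -12.6° (wrist) or -13.5° (top), against the clamp's -13.3°.
- **Over the gap:** the two cameras disagree by about 3 mm across the gap. The top view puts the bar 1 mm to one side and the wrist view 2 mm to the other.
- **Along the bar:** this is the least certain. The top view caught the flange end only coarsely, so the bar's middle could be off by up to about 5 mm.

The mug, tape and tray were not touched.

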